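# Set out the drops and the lens for the eye clinic

### The arm

A 6-joint arm with a two-finger parallel gripper is mounted at the origin on the work surface. World frame = base frame: x ahead of the robot, y to its left, z up, the work surface at z = 0. Lengths are in m, angles in rad, forces in N, time in s.
With the tool pointing down it reaches from about 0.35 to 0.975 m from the base axis. Payload 4.9 kg.
Tool frame: the origin (TCP) lies midway between the tips of the shut fingers; the grasp point (between the pads) lies 19 mm behind it; z points along the fingers, y is the line along which they close (so a half turn about z gives the same grasp; the last joint's range is limited). The gripper opens to 85 mm and grips with 20 to 120 N. Pads are 22 mm wide; open, the fingers measure 114 mm over their backs; the gripper's body (76 mm by 85 mm) begins 54 mm behind the grasp point. The pads swing forward as they close: fully open they stand 13 mm farther back than shut.
Start: joints at [-1.231, 0.053, 1.613, -0, 1.476, -0.119], TCP at [0.277, -0.56, 0.231] pointing down, gripper open.
Joint ranges: [-3.01, 3.01], [-1.01, 2.22], [0.06, 2.58], [-1.02, 4.17], [0.09, 2.62], [-3.14, 3.14]. Speed limits (rad/s): [2.57, 2.57, 3.14, 3.14, 3.14, 3.14].

### API

Orientations are given as a rotation vector (axis times angle).
In Python, from station import ctrl gives the robot as it stands.
- The arm moves only by the tool step_arm, never from a script. Its argument "targets" is a list of rows, each an object with "travel": the shift along the world's x, y, z as a fraction of full scale, a list of three; "angular": the turn, a rotation vector about the world's x, y, z as a fraction of full scale, a list of three; "gripper": the opening, from 0 (shut) to 1 (fully open). In form: [{"travel": [x, y, z], "angular": [rx, ry, rz], "gripper": gripper}, ...]. A call has 1 to 10 rows; each row is the pose to reach, as a shift and turn from the pose commanded when the call began; what a row does not reach only later rows make up. Full scale, the value 1, is 0.6 m for a shift and pi/4 rad for a turn. A row lasts 1/10 s, in which the tool goes at most 50 mm and 8.59 degrees, less where a joint would pass 70% of its speed; a pose out of reach is approached as far as the arm can. A call with a number of a shift or a turn outside -1 to 1 is refused whole. A call with a gripper value outside its range is refused whole. The fingers move at their own pace and stop on an object; "squeeze" is the grip in N (left out, the last holds). Time passes only in rows, so rows that repeat a pose let the fingers close. It gives the time, the measured TCP pose, the force, the opening and the grip force at its end, in the units of the state.
- ctrl.get_obs(): the state, without advancing time (a new reading comes with each control period).
- ctrl.get_image(name): name is "scene" or "top"; returns a dict with "img" (480x640x3 uint8, red, green, blue), "fx", "fy", "cx", "cy" (pixels), "D" ([k1, k2, p1, p2, k3] as OpenCV has them; the pictures are not rectified), "rvec" (rotation vector, rad) and "tvec" (3), from world to camera coordinates, as OpenCV has them. Camera axes: x right, y down, z forward; pixel columns grow to the right and rows downward; lengths in m; the calibration is good to about 2 mm. A picture is of the moment at which its call begins. There is no depth.
- ctrl.finish_job(): hands the job in; it is judged then, once.
The state is a dict: "t": time; "q": joint angles; "dq": joint speeds; "effort": joint torques, N m; "tool_pos": TCP position; "tool_rot": TCP orientation; "contact_force": force on the tool from outside, world axes, zero at the start; "wrist_torque": the same for the moment, N m; "opening": finger opening in m; "grip_force": force on a finger pad.
Only numpy, scipy, OpenCV 4.12 (cv2) and the standard library are available. Lean on these libraries where they do the work, as an engineer would, in place of code of your own. Each camera call takes 0.05 s, during which the arm holds its last target. There are 200 camera calls.

### The job

Set out the eye-examination table: lift the tall red-capped drop bottle out of the packed carton and stand it with the short red-capped bottle in the red tray, stand the green-capped bottle in the green tray, and lay the diagnostic lens, glass side up, in the blue tray. Set each one down upright on its tray's floor without dropping it, and do not disturb the model eye.

Things in the scene. Friction and masses are not known exactly. Their poses are not given: they have to be found in the camera images.
- tall_red: white drop bottle standing upright, 92 mm high, body 26 mm in diameter up to 78 mm above its underside, then a red cap 22 mm in diameter; red band round the body. About 40 g. At the start it stands in the middle of the full carton, touched on all sides by white-capped bottles; it stands out 38 mm above their caps. Origin at the centre of its underside, z up.
- short_red: white drop bottle standing upright, 54 mm high, body 26 mm in diameter up to 40 mm above its underside, then a red cap 22 mm in diameter; red band round the body. About 20 g. Stands on the table. Origin at the centre of its underside, z up.
- green_bottle: white drop bottle standing upright, 54 mm high, body 26 mm in diameter up to 40 mm above its underside, then a green cap 22 mm in diameter; green band round the body. About 20 g. Stands on the table. Origin at the centre of its underside, z up.
- lens: hand-held diagnostic eye lens lying flat on the table: a black ring-shaped mount with thin steel rings, 40 mm in diameter and 26 mm high with upright sides, an amber glass dome 6 mm high on top (32 mm over all). About 60 g. Origin at the centre of its underside, z up through the glass.
- red_tray: red tray fixed to the table, 72 mm (its x) by 138 mm (its y) outside, 20 mm high, walls 4 mm, inner floor 4 mm above the table. A wall across its middle makes two bays, each 64 mm (x) by 63 mm (y), centred 33.5 mm either way along y from the tray's centre. Origin at the centre of its underside, z up. The trays trade places and are turned a little.
- green_tray: green tray fixed to the table, 72 mm (its x) by 138 mm (its y) outside, 20 mm high, walls 4 mm, inner floor 4 mm above the table. A wall across its middle makes two bays, each 64 mm (x) by 63 mm (y), centred 33.5 mm either way along y from the tray's centre. Origin at the centre of its underside, z up. The trays trade places and are turned a little.
- blue_tray: blue tray fixed to the table, 72 mm (its x) by 138 mm (its y) outside, 20 mm high, walls 4 mm, inner floor 4 mm above the table. One undivided bay, 64 mm (x) by 130 mm (y), the place for the lens; fingers need its long direction, y, to have room beside the lens. Origin at the centre of its underside, z up. The trays trade places and are turned a little.
- carton: open cardboard carton fixed to the table, 86 by 86 mm, 40 mm high, walls and floor 3 mm, packed 3 by 3 with bottles 26 mm in diameter. The eight round the edge are loose white-capped stock, tops 57 mm above the table, not part of the job. Origin at the centre of the carton's underside, z up. It trades sides with the model eye.
- model_eye: bystander: model eyeball, a white ball 64 mm in diameter with a blue iris, on a stem and a round dark wooden foot 76 mm in diameter, 117 mm high over all. Loose, 350 g. Origin at the centre of its underside.

How it is judged:
By the outcome, as a careful person would: the job done as asked, in the order asked, and still so for the second after the job is handed in, with the robot touching nothing.
It also fails if it takes over 115 s, if anything falls off the work surface, if the arm or the gripper's body presses on something with over 40 N, if the wrist force passes 120 N, or if a joint passes its speed limit or range.

## Working session

There is one attempt and no reset: what is moved stays moved. The work goes in short steps, Python scripts to look and compute and a tool call to move; the robot and the scene stay as the last step left them, time stands still between calls to the robot, and variables do not carry over. Pictures are saved under pics/ and viewed, at most 14 in all, crops included, and the job is handed in when it is done.

Besides the shell and the picture viewer there is one more tool, called after "Call:" as name([rows], argument=value, ...), one row to a line, values as JSON. step_arm: Moves the arm, as the interface text tells. Its arguments: {"type":"object","properties":{"targets":{"type":"array"},"squeeze":{"type":"number"}},"required":["targets"]}

```bash
ls; mkdir -p pics
python3 - <<'E'
from station import ctrl
import cv2, pickle
o=ctrl.get_obs(); print({k:o[k] for k in('t','tool_pos','tool_rot','opening')})
for n in('scene','top'):
    d=ctrl.get_image(n); pickle.dump(d,open(n+'0.pkl','wb'))
    cv2.imwrite(f'pics/{n}0.png',d['img'][:,:,::-1])
    print(n,d['fx'],d['cx'],d['cy'],d['D'],d['rvec'],d['tvec'])
E
```

```text
pics
{'t': 0.0, 'tool_pos': array([ 0.27657697, -0.5597791 ,  0.2300816 ]), 'tool_rot': array([-3.05735091e+00, -7.13819831e-01,  3.46365632e-04]), 'opening': 0.08555733253180561}
scene 537.4885059669795 323.4325117185943 239.97228328152292 [-0.01590742  0.          0.          0.          0.        ] [ 1.55464792  1.65974096 -0.89419563] [ 0.02511293 -0.21910388  1.47666761]
top 477.13747540857776 316.8286658501194 243.91379032704177 [-0.0020087  0.         0.         0.         0.       ] [ 2.191034   -2.20833341  0.03533546] [0.00807241 0.50521976 1.05591463]
```

View pics/scene0.png

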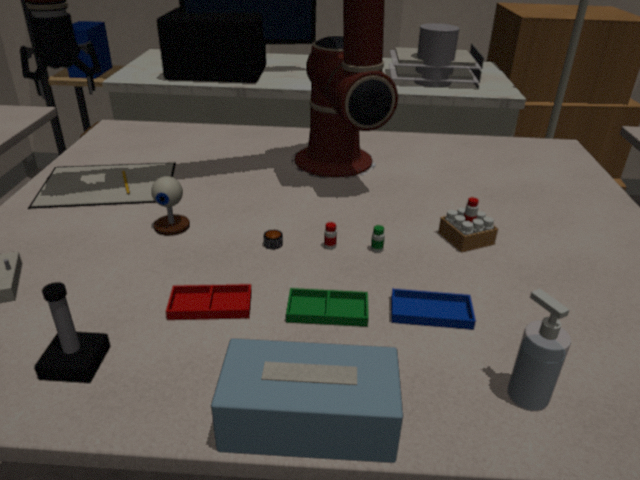

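View pics/top0.png

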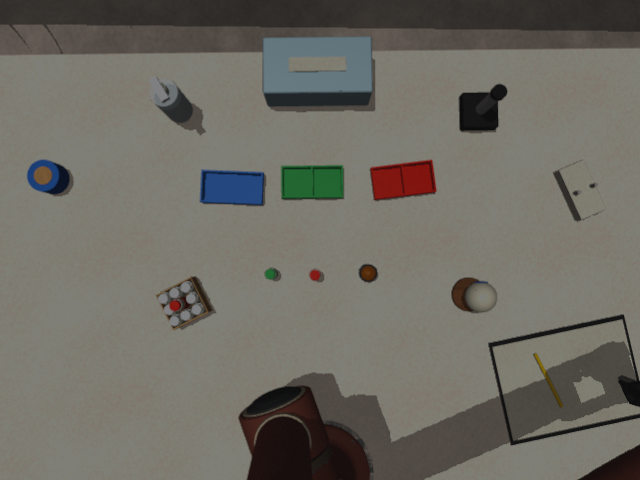

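The scene view shows red, green and blue trays at (210,301), (328,307) and (432,308), the lens at (273,239), short red at (330,235), green at (378,238) and the carton with tall red at (472,205). In the top view the blue, green and red trays are at (233,188), (312,182) and (403,180), the lens is at (368,273), short red at (315,275), green at (271,273), tall red at (175,306) and the eye at (475,295).

```bash
cat > h.py <<'E'
import numpy as np, cv2, pickle
def cam(d):
    K=np.array([[d['fx'],0,d['cx']],[0,d['fy'],d['cy']],[0,0,1]]);R=cv2.Rodrigues(np.array(d['rvec'],float))[0];t=np.array(d['tvec'],float).ravel()
    return K,R,t,np.array(d['D'],float)
def ray(d,uv):
    K,R,t,D=cam(d); p=cv2.undistortPoints(np.array(uv,float).reshape(-1,1,2),K,D).reshape(-1,2)
    v=np.c_[p,np.ones(len(p))]@R; return -R.T@t, v/np.linalg.norm(v,axis=1)[:,None]
def plane(d,uv,z):
    c,v=ray(d,uv); return c+v*((z-c[2])/v[:,2])[:,None]
def tri(d1,u1,d2,u2):
    c1,v1=ray(d1,[u1]);c2,v2=ray(d2,[u2]);v1=v1[0];v2=v2[0]
    s=np.linalg.lstsq(np.c_[v1,-v2],c2-c1,rcond=None)[0]
    a=c1+s[0]*v1;b=c2+s[1]*v2; return (a+b)/2,np.linalg.norm(a-b)
def mask(d,col):
    h,s,v=cv2.split(cv2.cvtColor(d['img'],cv2.COLOR_RGB2HSV).astype(int)) if False else [x.astype(int) for x in cv2.split(cv2.cvtColor(d['img'],cv2.COLOR_RGB2HSV))]
    r={'red':((h<6)|(h>172))&(s>170)&(v>90),'green':(h>45)&(h<80)&(s>120)&(v>40),'blue':(h>105)&(h<125)&(s>150)&(v>60),
       'amber':(h>4)&(h<20)&(s>150)&(v>60),'dark':v<60}[col]
    return r.astype(np.uint8)
def blobs(d,col,amin=8):
    n,l,st,c=cv2.connectedComponentsWithStats(mask(d,col),connectivity=4)
    return [(st[i].tolist(),c[i].round(1).tolist()) for i in range(1,n) if st[i][4]>=amin],l
E
python3 - <<'E'
from h import *
S,T=[pickle.load(open(n+'0.pkl','rb')) for n in('scene','top')]
for n,d in(('scene',S),('top',T)):
    K,R,t,D=cam(d); print(n,'cam',(-R.T@t).round(3))
    for c in('red','green','blue','amber'):
        for b in blobs(d,c)[0]: print(n,c,b)
im=lambda d,x,y,w,h,k:cv2.resize(d['img'][y:y+h,x:x+w],None,fx=k,fy=k,interpolation=cv2.INTER_NEAREST)
a=np.hstack([im(T,150,270,70,60,5),im(S,435,190,70,60,5)]);b=np.hstack([im(T,255,245,140,60,2.5),im(S,260,215,140,60,2.5)])
cv2.imwrite('pics/crop0.png',np.vstack([a,b])[:,:,::-1])
E
```

```text
scene cam [1.369 0.03  0.596]
scene red ([469, 198, 9, 4, 28], [473.2, 199.5])
scene red ([326, 223, 10, 4, 33], [330.4, 224.5])
scene red ([226, 285, 10, 1, 10], [230.5, 285.0])
scene red ([237, 285, 8, 1, 8], [240.5, 285.0])
scene red ([167, 285, 84, 27, 1355], [211.1, 301.1])
scene red ([174, 286, 17, 1, 17], [182.0, 286.0])
scene red ([171, 290, 2, 7, 8], [171.5, 293.0])
scene red ([169, 297, 2, 7, 9], [169.6, 300.1])
scene green ([374, 226, 9, 9, 55], [378.6, 229.3])
scene green ([377, 241, 6, 7, 29], [379.7, 244.3])
scene green ([287, 289, 81, 36, 2216], [326.9, 306.0])
scene green ([301, 317, 6, 6, 16], [303.8, 319.3])
scene green ([352, 320, 7, 3, 14], [354.5, 321.2])
scene blue ([392, 289, 83, 33, 1552], [430.4, 307.8])
scene blue ([418, 292, 10, 1, 10], [422.5, 292.0])
scene blue ([431, 293, 11, 1, 11], [436.0, 293.0])
scene blue ([445, 294, 8, 1, 8], [448.5, 294.0])
scene blue ([454, 294, 11, 2, 12], [458.6, 294.9])
scene amber ([362, 154, 6, 6, 15], [364.7, 156.6])
scene amber ([362, 159, 3, 8, 11], [363.1, 162.4])
scene amber ([181, 218, 7, 7, 21], [183.6, 221.8])
scene amber ([266, 231, 14, 7, 78], [272.8, 233.8])
top cam [ 0.465 -0.002  1.074]
top red ([371, 160, 65, 39, 1784], [402.3, 180.2])
top red ([310, 271, 10, 9, 70], [314.6, 274.9])
top red ([170, 301, 10, 10, 76], [174.3, 305.3])
top green ([282, 166, 61, 33, 1951], [312.0, 181.7])
top green ([265, 269, 10, 10, 71], [269.8, 273.5])
top blue ([28, 160, 31, 32, 477], [43.7, 175.4])
top blue ([201, 170, 63, 35, 1896], [232.2, 187.5])
top amber ([361, 266, 14, 14, 154], [367.7, 272.6])
top amber ([456, 279, 21, 8, 90], [464.7, 282.4])
top amber ([453, 289, 12, 20, 140], [458.0, 297.2])
top amber ([254, 423, 4, 6, 11], [255.4, 425.7])
```

View pics/crop0.png

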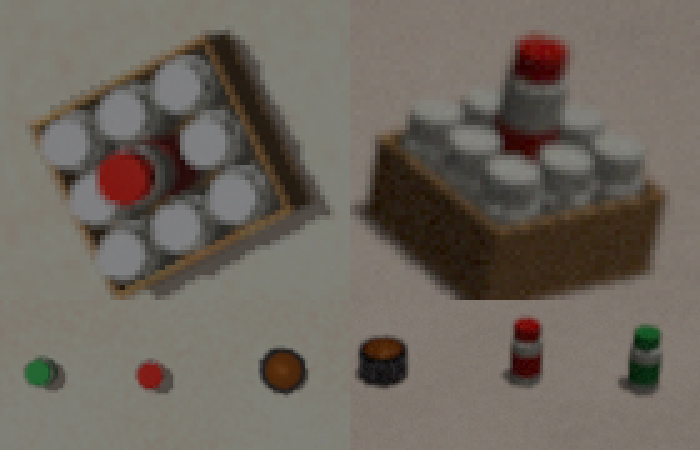

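The crop shows that the bright cap tops separate cleanly in both views. The tall bottle stands in the carton's centre cell and the lens lies glass up.

Run:
```python
from h import *
S,T=[pickle.load(open(n+'0.pkl','rb')) for n in('scene','top')]
for n,s,t in(('tall',(473.2,199.5),(174.3,305.3)),('short',(330.4,224.5),(314.6,274.9)),('green',(378.3,227.5),(269.8,273.5)),('lens',(272.8,233.8),(367.7,272.6))):
    p,e=tri(S,s,T,t); print(n,p.round(4),'gap',e.round(4))
    z={'tall':.095,'short':.054,'green':.054,'lens':.028}[n]; print('   planes',plane(S,[s],z)[0].round(4),plane(T,[t],z)[0].round(4))
for c in('red','green','blue'):
    cs={}
    for n,d in(('top',T),('scene',S)):
        b,l=blobs(d,c,500); m=cv2.morphologyEx(mask(d,c),cv2.MORPH_CLOSE,np.ones((5,5)))
        cn=[k for k in cv2.findContours(m,0,2)[0]]
        if n=='top': cn=[k for k in cn if k[:,0,0].min()>100]
        k=max(cn,key=cv2.contourArea)
        w=plane(d,k[:,0],.02)[:,:2].astype(np.float32)
        r=cv2.minAreaRect(w*1000); ang=r[2] if r[1][0]>r[1][1] else r[2]-90   # long dir angle from x
        print(c,n,np.round(r[0],1),np.round(r[1],1),'long axis from +y',round((ang-90+90)%180-90,1))
        # image corners
        q=cv2.approxPolyDP(cv2.convexHull(k),5,True)[:,0]; cs[n]=q
    if len(cs['top'])==4==len(cs['scene']):
        W=plane(T,cs['top'],.02); out=[]
        V=plane(S,cs['scene'],.02)
        for i,w in enumerate(W):
            j=np.argmin(np.linalg.norm(V-w,axis=1)); out.append(tri(T,cs['top'][i],S,cs['scene'][j])[0].round(3).tolist())
        print(out)
# carton: white cap centres
h,s,v=cv2.split(cv2.cvtColor(T['img'],cv2.COLOR_RGB2HSV)); print(v[300:312,160:168].max(), np.median(v[330:350,200:220]))
```

```text
tall [0.3784 0.2982 0.0919] gap 0.0014
   planes [0.3842 0.2973 0.095 ] [0.3786 0.2965 0.095 ]
short [0.4374 0.0096 0.0511] gap 0.0009
   planes [0.4422 0.0101 0.054 ] [0.4374 0.0091 0.054 ]
green [0.4411 0.1054 0.0517] gap 0.0008
   planes [0.445  0.1055 0.054 ] [0.4412 0.1048 0.054 ]
lens [ 0.4408 -0.1067  0.0248] gap 0.0008
   planes [ 0.446  -0.1055  0.028 ] [ 0.4409 -0.1068  0.028 ]
red top [ 646.8 -188.3] [ 70.7 136.7] long axis from +y 6.9
red scene [ 650.2 -187.4] [ 69.6 135.9] long axis from +y 6.7
[[0.689, -0.251, 0.02], [0.621, -0.258, 0.017], [0.606, -0.126, 0.015], [0.673, -0.119, 0.018]]
green top [642.7  13.8] [133.5  71.5] long axis from +y -0.5
green scene [657.5  14.7] [ 88.  134.6] long axis from +y 0.1
[[0.681, -0.053, 0.003], [0.61, -0.053, 0.013], [0.61, 0.081, 0.016], [0.68, 0.081, 0.004]]
blue top [632.8 192.4] [137.6  71.5] long axis from +y -2.8
blue scene [639.2 192.7] [135.5  71. ] long axis from +y -3.2
[[0.672, 0.259, 0.018], [0.664, 0.125, 0.016], [0.595, 0.129, 0.016], [0.603, 0.263, 0.015]]
130 127.0
```

Call:
step_arm([
  {"travel":[0.34,0.766,0.05],"angular":[0,0,-0.584],"gripper":1},
  {"travel":[0.34,0.766,0.05],"angular":[0,0,-0.584],"gripper":1},
  {"travel":[0.34,0.766,0.05],"angular":[0,0,-0.584],"gripper":1},
  {"travel":[0.34,0.766,0.05],"angular":[0,0,-0.584],"gripper":1},
  {"travel":[0.34,0.766,0.05],"angular":[0,0,-0.584],"gripper":1},
  {"travel":[0.34,0.766,0.05],"angular":[0,0,-0.584],"gripper":1},
  {"travel":[0.34,0.766,0.05],"angular":[0,0,-0.584],"gripper":1},
  {"travel":[0.34,0.766,0.05],"angular":[0,0,-0.584],"gripper":1},
  {"travel":[0.34,0.766,0.05],"angular":[0,0,-0.584],"gripper":1},
  {"travel":[0.34,0.766,0.05],"angular":[0,0,-0.584],"gripper":1},
])

```text
t: 1.1
tool_pos: [0.4793, -0.1025, 0.2609]
tool_rot: [3.142, 0.0, 0.0]
contact_force: [1.2, -0.2, -0.8]
opening: 0.0852
grip_force: 0.0
```

Call:
step_arm([
  {"travel":[-0.168,0.663,-0.1],"angular":[0,0,0],"gripper":1},
  {"travel":[-0.168,0.663,-0.1],"angular":[0,0,0],"gripper":1},
  {"travel":[-0.168,0.663,-0.1],"angular":[0,0,0],"gripper":1},
  {"travel":[-0.168,0.663,-0.1],"angular":[0,0,0],"gripper":1},
  {"travel":[-0.168,0.663,-0.1],"angular":[0,0,0],"gripper":1},
  {"travel":[-0.168,0.663,-0.1],"angular":[0,0,0],"gripper":1},
  {"travel":[-0.168,0.663,-0.1],"angular":[0,0,0],"gripper":1},
  {"travel":[-0.168,0.663,-0.1],"angular":[0,0,0],"gripper":1},
  {"travel":[-0.168,0.663,-0.1],"angular":[0,0,0],"gripper":1},
  {"travel":[-0.168,0.663,-0.1],"angular":[0,0,0],"gripper":1},
])

```text
t: 2.1
tool_pos: [0.3768, 0.2947, 0.1999]
tool_rot: [3.141, 0.007, -0.003]
contact_force: [0.5, -1.0, 0.1]
opening: 0.0852
grip_force: 0.0
```

Run:
```python
from station import ctrl
from h import *
o=ctrl.get_obs(); print(o['tool_pos'],o['tool_rot'],o['t'])
S=ctrl.get_image('scene')
K,R,t,D=cam(S)
p=np.array(o['tool_pos']); pts=[p,p+[0,.0428,.013],p-[0,.0428,-.013]]
uv=cv2.projectPoints(np.array(pts),R,t,K,D)[0][:,0]; print(uv)
c=cv2.resize(S['img'][90:260,390:560],None,fx=3.5,fy=3.5,interpolation=cv2.INTER_CUBIC)
for u in uv: cv2.circle(c,tuple(int(k) for k in (u-[390,90])*3.5),3,(255,255,0),-1)
c=cv2.convertScaleAbs(c,alpha=1.8)
cv2.imwrite('pics/a1.png',c[:,:,::-1])
```

```text
[0.37675924 0.29467654 0.19987178] [ 3.14062788  0.00678035 -0.00333362] 2.1
[[480.41544998 149.76336788]
 [503.90030102 144.46081629]
 [459.36146051 142.47082116]]
```

View pics/a1.png

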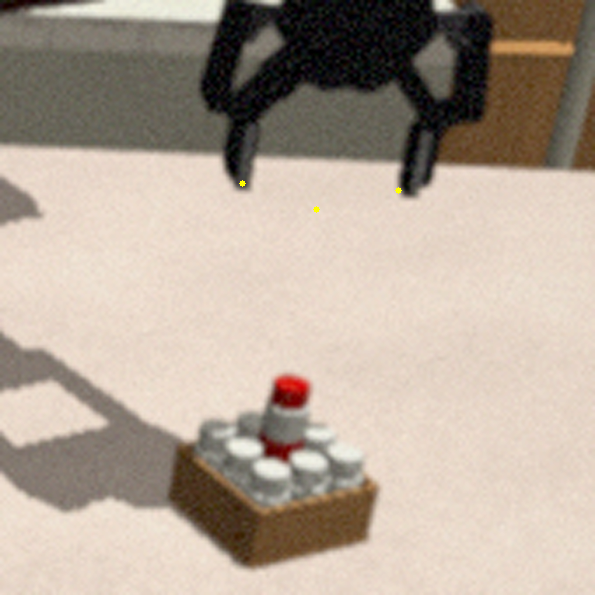

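The scene view shows the open fingers above the carton. The finger tips sit about 1 px right of where they project, and the bottle cap is at crop pixel (291,390).

Call:
step_arm([
  {"travel":[0,0,-0.08],"angular":[0,0,0],"gripper":1},
  {"travel":[0,0,-0.158],"angular":[0,0,0],"gripper":1},
  {"travel":[0,0,-0.158],"angular":[0,0,0],"gripper":1},
  {"travel":[0,0,-0.158],"angular":[0,0,0],"gripper":1},
  {"travel":[0,0,-0.158],"angular":[0,0,0],"gripper":1},
])

```text
t: 2.65
tool_pos: [0.3804, 0.2936, 0.1094]
tool_rot: [-3.139, 0.002, -0.007]
contact_force: [0.7, -0.2, -0.2]
opening: 0.0854
grip_force: 0.0
```

```bash
cat > look.py <<'E'
import sys
from station import ctrl
from h import *
n,name,x,y,w,h,k=sys.argv[1],sys.argv[2],*[float(a) for a in sys.argv[3:8]]
x,y,w,h=map(int,(x,y,w,h))
o=ctrl.get_obs(); print(o['tool_pos'].round(4),o['tool_rot'].round(4),o['t'],o['opening'],o['grip_force'],o['contact_force'])
d=ctrl.get_image(n); pickle.dump(d,open(name+'.pkl','wb'))
c=cv2.convertScaleAbs(cv2.resize(d['img'][y:y+h,x:x+w],None,fx=k,fy=k,interpolation=cv2.INTER_CUBIC),alpha=1.8)
cv2.imwrite(f'pics/{name}.png',c[:,:,::-1])
E
python3 look.py scene a2 400 130 150 120 4
```

```text
[0.3804 0.2936 0.1094] [-3.1394e+00  1.6000e-03 -6.7000e-03] 2.65 0.0854136055703189 0.0 [ 0.6530057  -0.15600514 -0.17448833]
```

View pics/a2.png

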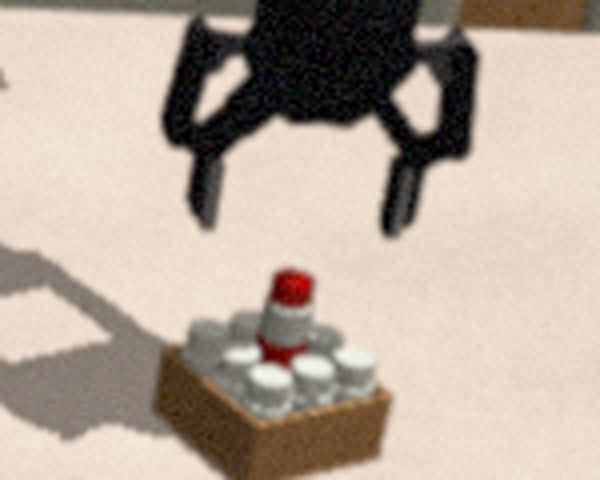

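The crop shows the finger tips' inner edges at x 215 and 385 (midpoint 300). The bottle axis extended to tip height is at about 302, so the gripper is centred within 1 mm.

Call:
step_arm([
  {"travel":[0,0,-0.04],"angular":[0,0,0],"gripper":1},
  {"travel":[0,0,-0.073],"angular":[0,0,0],"gripper":1},
  {"travel":[0,0,-0.073],"angular":[0,0,0],"gripper":1},
  {"travel":[0,0,-0.073],"angular":[0,0,0],"gripper":1},
  {"travel":[0,0,-0.073],"angular":[0,0,0],"gripper":0.5},
  {"travel":[0,0,-0.073],"angular":[0,0,0],"gripper":0.5},
], squeeze=30)

```text
t: 3.3
tool_pos: [0.3794, 0.2938, 0.0643]
tool_rot: [-3.14, -0.0, -0.004]
contact_force: [0.3, 0.4, 0.1]
opening: 0.0588
grip_force: 0.0
```

```bash
python3 look.py scene a3 400 130 150 120 4
```

```text
[0.3794 0.2938 0.0643] [-3.1401e+00 -3.0000e-04 -4.4000e-03] 3.3 0.058830725826437745 0.0 [0.25423988 0.36020397 0.08175332]
```

View pics/a3.png

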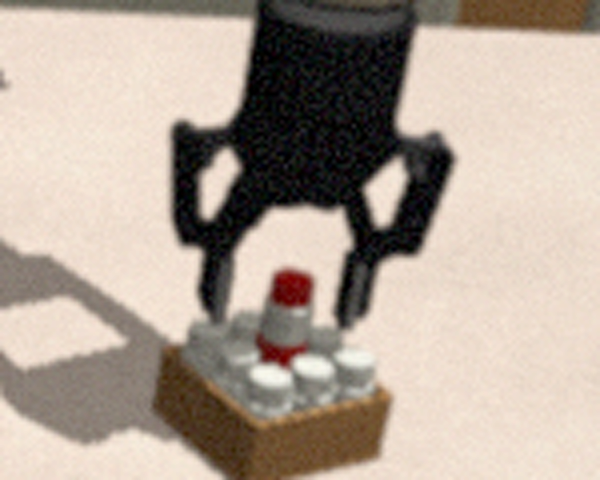

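The fingers straddle the tall bottle. Their inner edges are at crop x 225 and 340 (midpoint 283) and the bottle axis is at about 287, so I shift about 1.8 mm in +y and close.

Call:
step_arm([
  {"travel":[0,0.003,0],"angular":[0,0,0],"gripper":0.5},
  {"travel":[0,0.003,0],"angular":[0,0,0],"gripper":0.4},
  {"travel":[0,0.003,0],"angular":[0,0,0],"gripper":0.1},
  {"travel":[0,0.003,0],"angular":[0,0,0],"gripper":0.1},
  {"travel":[0,0.003,0],"angular":[0,0,0],"gripper":0.1},
  {"travel":[0,0.003,0],"angular":[0,0,0],"gripper":0.1},
  {"travel":[0,0.003,0],"angular":[0,0,0],"gripper":0.1},
], squeeze=30)

```text
t: 4.05
tool_pos: [0.3784, 0.2953, 0.0627]
tool_rot: [-3.141, -0.0, -0.001]
contact_force: [-0.4, 2.4, 2.2]
opening: 0.0247
grip_force: 29.5
```

Call:
step_arm([
  {"travel":[0,0,0.01],"angular":[0,0,0],"gripper":0.1},
  {"travel":[0,0,0.025],"angular":[0,0,0],"gripper":0.1},
  {"travel":[0,0,0.04],"angular":[0,0,0],"gripper":0.1},
  {"travel":[0,0,0.055],"angular":[0,0,0],"gripper":0.1},
  {"travel":[0,0,0.08],"angular":[0,0,0],"gripper":0.1},
  {"travel":[0,0,0.11],"angular":[0,0,0],"gripper":0.1},
  {"travel":[0,0,0.14],"angular":[0,0,0],"gripper":0.1},
  {"travel":[0,0,0.18],"angular":[0,0,0],"gripper":0.1},
  {"travel":[0,0,0.22],"angular":[0,0,0],"gripper":0.1},
  {"travel":[0,0,0.22],"angular":[0,0,0],"gripper":0.1},
])

```text
t: 5.05
tool_pos: [0.3805, 0.296, 0.1999]
tool_rot: [-3.138, -0.0, -0.012]
contact_force: [-0.3, 0.3, -0.1]
opening: 0.0249
grip_force: 29.7
```

```bash
python3 look.py scene a4 400 90 150 150 4
```

```text
[0.3805 0.296  0.1999] [-3.1378e+00 -2.0000e-04 -1.2100e-02] 5.05 0.024927747701075732 29.657430052757263 [-0.29822981  0.2897587  -0.09596778]
```

View pics/a4.png

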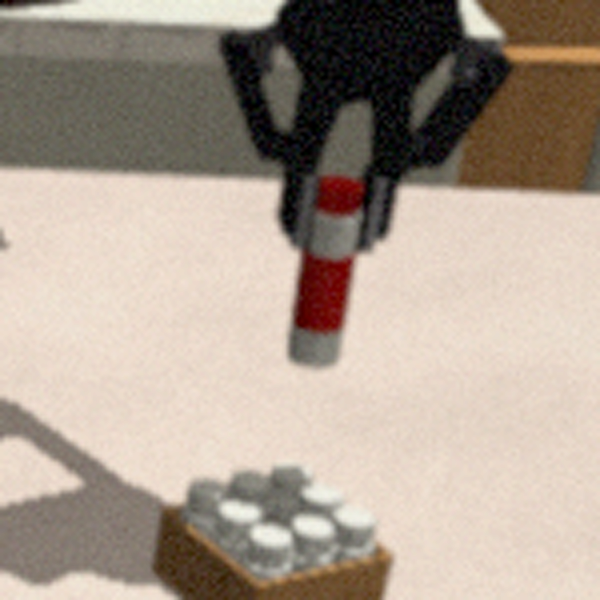

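The bottle is clear of the carton, hanging straight between the pads with its cap at crop (340,193), and the eight neighbours still stand in place.

Call:
step_arm([
  {"travel":[0.03,-0.06,0],"angular":[0,0,0],"gripper":0.1},
  {"travel":[0.45,-0.868,-0.033],"angular":[0,0,0],"gripper":0.1},
  {"travel":[0.45,-0.868,-0.033],"angular":[0,0,0],"gripper":0.1},
  {"travel":[0.45,-0.868,-0.033],"angular":[0,0,0],"gripper":0.1},
  {"travel":[0.45,-0.868,-0.033],"angular":[0,0,0],"gripper":0.1},
  {"travel":[0.45,-0.868,-0.033],"angular":[0,0,0],"gripper":0.1},
  {"travel":[0.45,-0.868,-0.033],"angular":[0,0,0],"gripper":0.1},
  {"travel":[0.45,-0.868,-0.033],"angular":[0,0,0],"gripper":0.1},
  {"travel":[0.45,-0.868,-0.033],"angular":[0,0,0],"gripper":0.1},
  {"travel":[0.45,-0.868,-0.033],"angular":[0,0,0],"gripper":0.1},
])

```text
t: 6.1
tool_pos: [0.6033, -0.1419, 0.1765]
tool_rot: [-3.141, 0.001, 0.004]
contact_force: [0.2, 0.4, 0.1]
opening: 0.0246
grip_force: 29.7
```

Call:
step_arm([
  {"travel":[0.08,-0.138,0],"angular":[0,0,0],"gripper":0.1},
  {"travel":[0.08,-0.138,0],"angular":[0,0,0],"gripper":0.1},
  {"travel":[0.08,-0.138,0],"angular":[0,0,0],"gripper":0.1},
  {"travel":[0.08,-0.138,-0.06],"angular":[0,0,0],"gripper":0.1},
  {"travel":[0.08,-0.138,-0.12],"angular":[0,0,0],"gripper":0.1},
  {"travel":[0.08,-0.138,-0.12],"angular":[0,0,0],"gripper":0.1},
  {"travel":[0.08,-0.138,-0.12],"angular":[0,0,0],"gripper":0.1},
  {"travel":[0.08,-0.138,-0.12],"angular":[0,0,0],"gripper":0.1},
])

```text
t: 6.9
tool_pos: [0.6527, -0.223, 0.1085]
tool_rot: [3.14, 0.001, 0.004]
contact_force: [0.3, 0.9, 0.6]
opening: 0.0249
grip_force: 29.7
```

```bash
python3 look.py scene a5 150 180 150 140 4
```

```text
[ 0.6527 -0.223   0.1085] [3.1403e+00 8.0000e-04 4.4000e-03] 6.9 0.02491730357759023 29.713448882102966 [0.32674686 0.85889945 0.59877847]
```

View pics/a5.png

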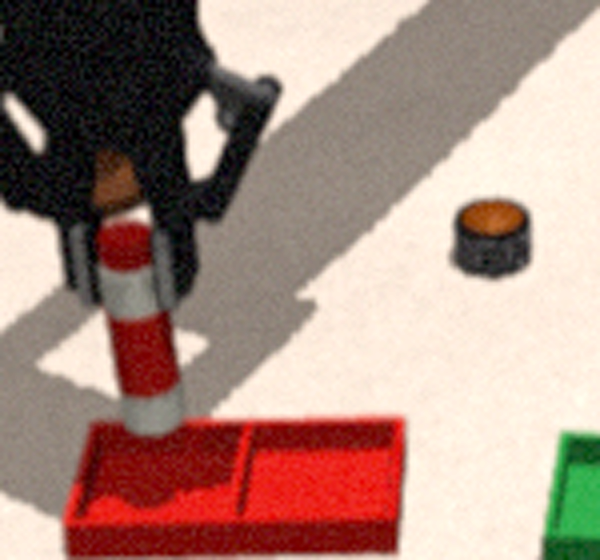

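The bottle hangs over the tray's left bay (bottom at crop (153,430)) and is well placed to be lowered.

Call:
step_arm([
  {"travel":[0,0,-0.025],"angular":[0,0,0],"gripper":0.1},
  {"travel":[0,0,-0.05],"angular":[0,0,0],"gripper":0.1},
  {"travel":[0,0,-0.066],"angular":[0,0,0],"gripper":0.1},
  {"travel":[0,0,-0.066],"angular":[0,0,0],"gripper":0.1},
  {"travel":[0,0,-0.066],"angular":[0,0,0],"gripper":0.1},
])

```text
t: 7.45
tool_pos: [0.6512, -0.2227, 0.0655]
tool_rot: [-3.141, -0.0, 0.002]
contact_force: [-0.7, -0.1, 0.0]
opening: 0.0249
grip_force: 29.8
```

Call:
step_arm([
  {"travel":[0,0,-0.003],"angular":[0,0,0],"gripper":0.1},
  {"travel":[0,0,-0.003],"angular":[0,0,0],"gripper":0.1},
])

```text
t: 7.65
tool_pos: [0.6516, -0.2229, 0.0645]
tool_rot: [-3.142, -0.0, 0.0]
contact_force: [-1.0, 1.0, -0.6]
opening: 0.0247
grip_force: 29.8
```

Call:
step_arm([
  {"travel":[0,0,-0.0017],"angular":[0,0,0],"gripper":0.1},
  {"travel":[0,0,-0.0017],"angular":[0,0,0],"gripper":0.1},
])

```text
t: 7.85
tool_pos: [0.6516, -0.2228, 0.0637]
tool_rot: [3.142, 0.0, -0.0]
contact_force: [0.2, 0.3, 0.3]
opening: 0.0246
grip_force: 29.8
```

Call:
step_arm([
  {"travel":[0,0,-0.0017],"angular":[0,0,0],"gripper":0.1},
  {"travel":[0,0,-0.0017],"angular":[0,0,0],"gripper":0.1},
])

```text
t: 8.05
tool_pos: [0.652, -0.2229, 0.0634]
tool_rot: [3.141, 0.0, 0.001]
contact_force: [-0.4, -0.2, 2.1]
opening: 0.0248
grip_force: 30.1
```

Call:
step_arm([
  {"travel":[0,0,-0.001],"angular":[0,0,0],"gripper":0.1},
  {"travel":[0,0,-0.001],"angular":[0,0,0],"gripper":0.1},
])

```text
t: 8.25
tool_pos: [0.6523, -0.2229, 0.0633]
tool_rot: [3.141, 0.0, 0.002]
contact_force: [-1.0, 2.0, 5.2]
opening: 0.0249
grip_force: 30.3
```

Contact felt at z 0.0633, so I release and rise.

Call:
step_arm([
  {"travel":[0,0,0],"angular":[0,0,0],"gripper":0.36},
  {"travel":[0,0,0],"angular":[0,0,0],"gripper":0.5},
  {"travel":[0,0,0],"angular":[0,0,0],"gripper":0.6},
  {"travel":[0,0,0],"angular":[0,0,0],"gripper":0.7},
  {"travel":[0,0,0],"angular":[0,0,0],"gripper":0.7},
  {"travel":[0,0,0.05],"angular":[0,0,0],"gripper":0.7},
  {"travel":[0,0,0.12],"angular":[0,0,0],"gripper":0.7},
  {"travel":[0,0,0.2],"angular":[0,0,0],"gripper":0.7},
  {"travel":[0,0,0.2],"angular":[0,0,0],"gripper":0.7},
  {"travel":[0,0,0.2],"angular":[0,0,0],"gripper":0.7},
])

```text
t: 9.25
tool_pos: [0.6528, -0.2234, 0.1849]
tool_rot: [3.14, 0.0, 0.007]
contact_force: [-0.7, 0.1, -0.8]
opening: 0.0594
grip_force: 0.0
```

Run:
```python
from station import ctrl
from h import *
S=ctrl.get_image('scene');T=ctrl.get_image('top');pickle.dump(S,open('s1.pkl','wb'))
print(ctrl.get_obs()['tool_pos'])
for b in blobs(S,'red')[0]+blobs(T,'red')[0]: print(b)
```

```text
[ 0.65099525 -0.22253717  0.1807129 ]
([326, 223, 10, 5, 36], [330.6, 224.9])
([179, 259, 12, 7, 63], [184.9, 262.1])
([167, 285, 84, 27, 1128], [217.4, 301.2])
([371, 163, 47, 37, 1201], [391.8, 180.4])
([310, 271, 10, 9, 70], [314.6, 274.9])
```

Call:
step_arm([
  {"travel":[-0.355,0.387,0],"angular":[0,0,0],"gripper":0.7},
  {"travel":[-0.355,0.387,0],"angular":[0,0,0],"gripper":0.7},
  {"travel":[-0.355,0.387,0],"angular":[0,0,0],"gripper":0.7},
  {"travel":[-0.355,0.387,0],"angular":[0,0,0],"gripper":0.7},
  {"travel":[-0.355,0.387,-0.05],"angular":[0,0,0],"gripper":0.7},
  {"travel":[-0.355,0.387,-0.15],"angular":[0,0,0],"gripper":0.7},
  {"travel":[-0.355,0.387,-0.18],"angular":[0,0,0],"gripper":0.7},
  {"travel":[-0.355,0.387,-0.18],"angular":[0,0,0],"gripper":0.7},
  {"travel":[-0.355,0.387,-0.18],"angular":[0,0,0],"gripper":0.7},
  {"travel":[-0.355,0.387,-0.18],"angular":[0,0,0],"gripper":0.7},
])

```text
t: 10.35
tool_pos: [0.44, 0.0087, 0.0751]
tool_rot: [3.141, -0.0, 0.002]
contact_force: [0.4, -1.1, -0.1]
opening: 0.0597
grip_force: 0.0
```

```bash
python3 look.py scene b1 150 170 200 150 4; python3 -c "
from h import *
print(plane(pickle.load(open('b1.pkl','rb')),[[184.9,262.1]],.096))"
```

```text
[0.44   0.0087 0.0751] [ 3.1411e+00 -2.0000e-04  2.2000e-03] 10.35 0.05965503620387759 0.0 [ 0.42070497 -1.05329509 -0.12354059]
[[ 0.6576562  -0.21993885  0.096     ]]
```

View pics/b1.png

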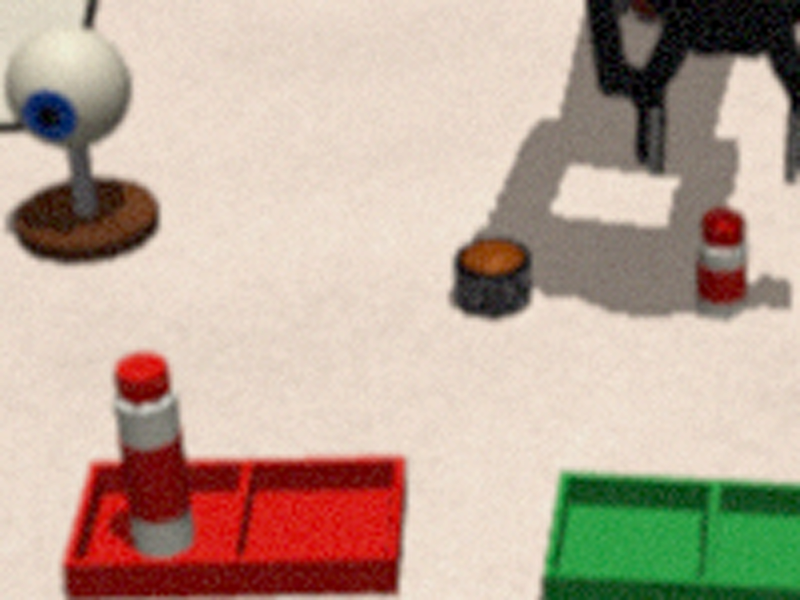

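Tall red stands upright in the left bay (base at crop (162,540)). The fingers straddle short red, with their midpoint at crop x 726 and the bottle at 723.

Call:
step_arm([
  {"travel":[-0.004,-0.002,-0.03],"angular":[0,0,0],"gripper":0.7},
  {"travel":[-0.004,-0.002,-0.06],"angular":[0,0,0],"gripper":0.7},
  {"travel":[-0.004,-0.002,-0.09],"angular":[0,0,0],"gripper":0.7},
  {"travel":[-0.004,-0.002,-0.097],"angular":[0,0,0],"gripper":0.7},
  {"travel":[-0.004,-0.002,-0.097],"angular":[0,0,0],"gripper":0.7},
  {"travel":[-0.004,-0.002,-0.097],"angular":[0,0,0],"gripper":0.4},
  {"travel":[-0.004,-0.002,-0.097],"angular":[0,0,0],"gripper":0.1},
  {"travel":[-0.004,-0.002,-0.097],"angular":[0,0,0],"gripper":0.1},
  {"travel":[-0.004,-0.002,-0.097],"angular":[0,0,0],"gripper":0.1},
  {"travel":[-0.004,-0.002,-0.097],"angular":[0,0,0],"gripper":0.1},
], squeeze=25)

```text
t: 11.4
tool_pos: [0.4375, 0.0079, 0.0173]
tool_rot: [3.141, 0.0, 0.004]
contact_force: [-0.5, 0.5, 6.7]
opening: 0.0252
grip_force: 24.6
```

Call:
step_arm([
  {"travel":[0,0,0],"angular":[0,0,0],"gripper":0.1},
  {"travel":[0,0,0],"angular":[0,0,0],"gripper":0.1},
  {"travel":[0,0,0.02],"angular":[0,0,0],"gripper":0.1},
  {"travel":[0,0,0.06],"angular":[0,0,0],"gripper":0.1},
  {"travel":[0,0,0.12],"angular":[0,0,0],"gripper":0.1},
  {"travel":[0,0,0.18],"angular":[0,0,0],"gripper":0.1},
  {"travel":[0,0,0.2],"angular":[0,0,0],"gripper":0.1},
])

```text
t: 12.1
tool_pos: [0.4385, 0.0079, 0.1407]
tool_rot: [3.141, 0.0, 0.012]
contact_force: [0.3, 0.5, 0.0]
opening: 0.0252
grip_force: 24.7
```

```bash
python3 -c "
from station import ctrl
o=ctrl.get_obs(); print(o['q'].round(3), o['tool_pos'])"
```

```text
[-0.152 -0.353  2.129  0.     1.358  1.418] [0.43846685 0.00792842 0.14068785]
```

Call:
step_arm([
  {"travel":[0.339,-0.263,0.02],"angular":[0,0,1],"gripper":0.1},
  {"travel":[0.339,-0.263,0.02],"angular":[0,0,1],"gripper":0.1},
  {"travel":[0.339,-0.263,0.02],"angular":[0,0,1],"gripper":0.1},
  {"travel":[0.339,-0.263,0.02],"angular":[0,0,1],"gripper":0.1},
  {"travel":[0.339,-0.263,0.02],"angular":[0,0,1],"gripper":0.1},
  {"travel":[0.339,-0.263,0.02],"angular":[0,0,1],"gripper":0.1},
  {"travel":[0.339,-0.263,0.02],"angular":[0,0,1],"gripper":0.1},
  {"travel":[0.339,-0.263,0.02],"angular":[0,0,1],"gripper":0.1},
  {"travel":[0.339,-0.263,0.02],"angular":[0,0,1],"gripper":0.1},
])

```text
t: 13.0
tool_pos: [0.6387, -0.1487, 0.1475]
tool_rot: [-2.902, -1.202, 0.001]
contact_force: [0.1, -0.9, 0.2]
opening: 0.0254
grip_force: 24.8
```

Call:
step_arm([
  {"travel":[0,0,0],"angular":[0,0,1],"gripper":0.1},
  {"travel":[0,0,0],"angular":[0,0,1],"gripper":0.1},
  {"travel":[0,0,0],"angular":[0,0,1],"gripper":0.1},
  {"travel":[0,0,0],"angular":[0,0,1],"gripper":0.1},
  {"travel":[0,0,0],"angular":[0,0,1],"gripper":0.1},
  {"travel":[0,0,0],"angular":[0,0,1],"gripper":0.1},
  {"travel":[0,0,0],"angular":[0,0,1],"gripper":0.1},
  {"travel":[0,0,0],"angular":[0,0,1],"gripper":0.1},
])

```text
t: 13.8
tool_pos: [0.6392, -0.149, 0.1482]
tool_rot: [2.222, 2.221, 0.0]
contact_force: [0.1, -0.6, -0.1]
opening: 0.025
grip_force: 24.7
```

Call:
step_arm([
  {"travel":[0.005,-0.002,-0.05],"angular":[0,0,0],"gripper":0.1},
  {"travel":[0.005,-0.002,-0.11],"angular":[0,0,0],"gripper":0.1},
  {"travel":[0.005,-0.002,-0.16],"angular":[0,0,0],"gripper":0.1},
  {"travel":[0.005,-0.002,-0.19],"angular":[0,0,0],"gripper":0.1},
  {"travel":[0.005,-0.002,-0.203],"angular":[0,0,0],"gripper":0.1},
  {"travel":[0.005,-0.002,-0.203],"angular":[0,0,0],"gripper":0.1},
  {"travel":[0.005,-0.002,-0.203],"angular":[0,0,0],"gripper":0.1},
])

```text
t: 14.5
tool_pos: [0.6439, -0.1512, 0.0279]
tool_rot: [2.22, 2.22, 0.002]
contact_force: [0.0, -0.6, -0.3]
opening: 0.0248
grip_force: 24.8
```

Call:
step_arm([
  {"travel":[0,0,-0.004],"angular":[0,0,0],"gripper":0.1},
  {"travel":[0,0,-0.004],"angular":[0,0,0],"gripper":0.1},
])

```text
t: 14.7
tool_pos: [0.6435, -0.1511, 0.025]
tool_rot: [2.22, 2.22, 0.001]
contact_force: [-0.5, -0.5, -0.3]
opening: 0.0252
grip_force: 24.8
```

Call:
step_arm([
  {"travel":[0,0,-0.002],"angular":[0,0,0],"gripper":0.1},
  {"travel":[0,0,-0.002],"angular":[0,0,0],"gripper":0.1},
])

```text
t: 14.9
tool_pos: [0.6428, -0.1508, 0.0227]
tool_rot: [2.221, 2.221, 0.0]
contact_force: [0.4, -0.3, -0.0]
opening: 0.025
grip_force: 24.8
```

Call:
step_arm([
  {"travel":[0,0,-0.0017],"angular":[0,0,0],"gripper":0.1},
  {"travel":[0,0,-0.0017],"angular":[0,0,0],"gripper":0.1},
])

```text
t: 15.1
tool_pos: [0.6427, -0.1509, 0.0215]
tool_rot: [2.221, 2.222, -0.0]
contact_force: [0.3, 0.2, 0.0]
opening: 0.0251
grip_force: 24.8
```

Call:
step_arm([
  {"travel":[0,0,-0.0012],"angular":[0,0,0],"gripper":0.1},
  {"travel":[0,0,-0.0012],"angular":[0,0,0],"gripper":0.1},
])

```text
t: 15.3
tool_pos: [0.6428, -0.1509, 0.0214]
tool_rot: [-2.221, -2.222, 0.0]
contact_force: [-2.9, 1.0, 4.7]
opening: 0.0248
grip_force: 25.1
```

Call:
step_arm([
  {"travel":[0,0,0],"angular":[0,0,0],"gripper":0.36},
  {"travel":[0,0,0],"angular":[0,0,0],"gripper":0.5},
  {"travel":[0,0,0],"angular":[0,0,0],"gripper":0.6},
  {"travel":[0,0,0],"angular":[0,0,0],"gripper":0.7},
  {"travel":[0,0,0],"angular":[0,0,0],"gripper":0.7},
  {"travel":[0,0,0.05],"angular":[0,0,0],"gripper":0.7},
  {"travel":[0,0,0.12],"angular":[0,0,0],"gripper":0.7},
  {"travel":[0,0,0.2],"angular":[0,0,0],"gripper":0.7},
  {"travel":[0,0,0.25],"angular":[0,0,0],"gripper":0.7},
  {"travel":[0,0,0.25],"angular":[0,0,0],"gripper":0.7},
])

```text
t: 16.3
tool_pos: [0.6462, -0.152, 0.1784]
tool_rot: [2.213, 2.214, 0.008]
contact_force: [0.5, -0.0, 0.1]
opening: 0.0597
grip_force: 0.0
```

Call:
step_arm([
  {"travel":[-0.34,0.424,0],"angular":[0,0,-1],"gripper":0.7},
  {"travel":[-0.34,0.424,0],"angular":[0,0,-1],"gripper":0.7},
  {"travel":[-0.34,0.424,0],"angular":[0,0,-1],"gripper":0.7},
  {"travel":[-0.34,0.424,0],"angular":[0,0,-1],"gripper":0.7},
  {"travel":[-0.34,0.424,0],"angular":[0,0,-1],"gripper":0.7},
  {"travel":[-0.34,0.424,0],"angular":[0,0,-1],"gripper":0.7},
  {"travel":[-0.34,0.424,0],"angular":[0,0,-1],"gripper":0.7},
  {"travel":[-0.34,0.424,0],"angular":[0,0,-1],"gripper":0.7},
  {"travel":[-0.34,0.424,0],"angular":[0,0,-1],"gripper":0.7},
  {"travel":[-0.34,0.424,0],"angular":[0,0,-1],"gripper":0.7},
])

```text
t: 17.3
tool_pos: [0.4391, 0.1029, 0.1704]
tool_rot: [2.903, 1.201, -0.001]
contact_force: [-0.4, -0.2, 0.0]
opening: 0.0594
grip_force: 0.0
```

Call:
step_arm([
  {"travel":[0,0,0],"angular":[0,0,-1],"gripper":0.7},
  {"travel":[0,0,0],"angular":[0,0,-1],"gripper":0.7},
  {"travel":[0,0,0],"angular":[0,0,-1],"gripper":0.7},
  {"travel":[0,0,-0.05],"angular":[0,0,-1],"gripper":0.7},
  {"travel":[0,0,-0.1],"angular":[0,0,-1],"gripper":0.7},
  {"travel":[0,0,-0.16],"angular":[0,0,-1],"gripper":0.7},
  {"travel":[0,0,-0.16],"angular":[0,0,-1],"gripper":0.7},
  {"travel":[0,0,-0.16],"angular":[0,0,-1],"gripper":0.7},
  {"travel":[0,0,-0.16],"angular":[0,0,-1],"gripper":0.7},
])

```text
t: 18.2
tool_pos: [0.4405, 0.1033, 0.0769]
tool_rot: [-3.141, 0.0, -0.005]
contact_force: [0.8, -0.1, 0.7]
opening: 0.0596
grip_force: 0.0
```

```bash
python3 look.py scene c1 160 150 260 180 3
python3 - <<'E'
from h import *
S=pickle.load(open('c1.pkl','rb'))
for c in('red','green'):
    for b in blobs(S,c,25)[0]: print(c,b)
E
```

```text
[0.4405 0.1033 0.0769] [-3.1414e+00  1.0000e-04 -5.1000e-03] 18.2 0.05963501790744448 0.0 [ 0.78912869 -0.11016983  0.74641612]
red ([179, 259, 12, 7, 62], [184.7, 261.8])
red ([226, 276, 11, 7, 62], [231.0, 279.1])
red ([166, 285, 85, 27, 872], [211.8, 301.6])
green ([374, 226, 9, 9, 57], [378.4, 229.7])
green ([374, 241, 9, 8, 41], [379.0, 244.9])
green ([287, 289, 81, 37, 2482], [327.2, 306.8])
```

View pics/c1.png

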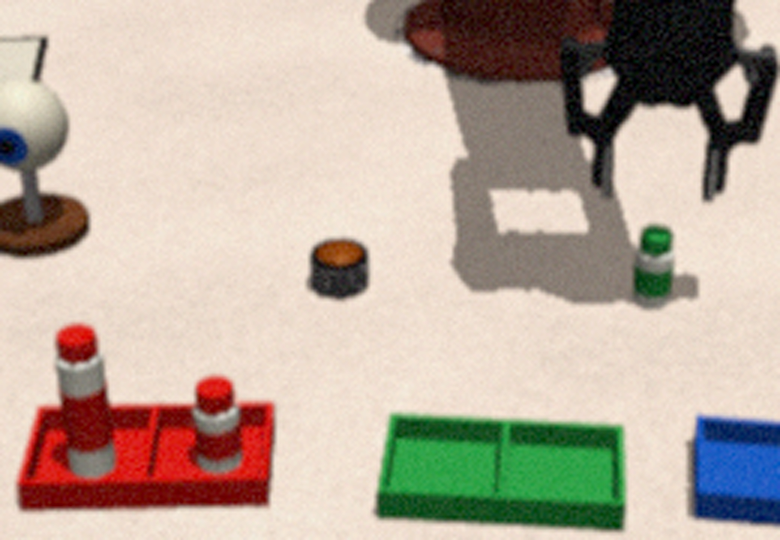

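Both red bottles stand upright, one in each bay of the red tray. The fingers straddle green, with their midpoint at crop x 658 and the cap at 656.

Call:
step_arm([
  {"travel":[0,0,-0.03],"angular":[0,0,0],"gripper":0.7},
  {"travel":[0,0,-0.06],"angular":[0,0,0],"gripper":0.7},
  {"travel":[0,0,-0.09],"angular":[0,0,0],"gripper":0.7},
  {"travel":[0,0,-0.099],"angular":[0,0,0],"gripper":0.7},
  {"travel":[0,0,-0.099],"angular":[0,0,0],"gripper":0.7},
  {"travel":[0,0,-0.099],"angular":[0,0,0],"gripper":0.4},
  {"travel":[0,0,-0.099],"angular":[0,0,0],"gripper":0.1},
  {"travel":[0,0,-0.099],"angular":[0,0,0],"gripper":0.1},
  {"travel":[0,0,-0.099],"angular":[0,0,0],"gripper":0.1},
  {"travel":[0,0,-0.099],"angular":[0,0,0],"gripper":0.1},
], squeeze=25)

```text
t: 19.25
tool_pos: [0.4399, 0.1037, 0.0168]
tool_rot: [-3.141, -0.0, -0.004]
contact_force: [-1.2, 0.4, 6.1]
opening: 0.025
grip_force: 24.6
```

Call:
step_arm([
  {"travel":[0,0,0],"angular":[0,0,0],"gripper":0.1},
  {"travel":[0,0,0],"angular":[0,0,0],"gripper":0.1},
  {"travel":[0,0,0.02],"angular":[0,0,0],"gripper":0.1},
  {"travel":[0,0,0.06],"angular":[0,0,0],"gripper":0.1},
  {"travel":[0,0,0.12],"angular":[0,0,0],"gripper":0.1},
  {"travel":[0,0,0.18],"angular":[0,0,0],"gripper":0.1},
  {"travel":[0,0,0.2],"angular":[0,0,0],"gripper":0.1},
])

```text
t: 19.95
tool_pos: [0.441, 0.1038, 0.1402]
tool_rot: [-3.141, -0.0, -0.012]
contact_force: [0.0, -0.3, 0.5]
opening: 0.0251
grip_force: 24.6
```

Call:
step_arm([
  {"travel":[0.338,-0.095,0],"angular":[0,0,0],"gripper":0.1},
  {"travel":[0.338,-0.095,0],"angular":[0,0,0],"gripper":0.1},
  {"travel":[0.338,-0.095,0],"angular":[0,0,0],"gripper":0.1},
  {"travel":[0.338,-0.095,0],"angular":[0,0,0],"gripper":0.1},
  {"travel":[0.338,-0.095,0],"angular":[0,0,0],"gripper":0.1},
  {"travel":[0.338,-0.095,0],"angular":[0,0,0],"gripper":0.1},
  {"travel":[0.338,-0.095,-0.04],"angular":[0,0,0],"gripper":0.1},
  {"travel":[0.338,-0.095,-0.08],"angular":[0,0,0],"gripper":0.1},
  {"travel":[0.338,-0.095,-0.1],"angular":[0,0,0],"gripper":0.1},
  {"travel":[0.338,-0.095,-0.1],"angular":[0,0,0],"gripper":0.1},
])

```text
t: 20.95
tool_pos: [0.6383, 0.0472, 0.0728]
tool_rot: [-3.141, -0.001, 0.009]
contact_force: [0.7, -0.1, 0.0]
opening: 0.0245
grip_force: 24.6
```

```bash
python3 look.py scene c2 270 200 130 140 4
```

```text
[0.6383 0.0472 0.0728] [-3.1413e+00 -1.2000e-03  8.7000e-03] 20.95 0.024517627662505755 24.647149443626404 [ 0.65719595 -0.1317082   0.02800678]
```

View pics/c2.png

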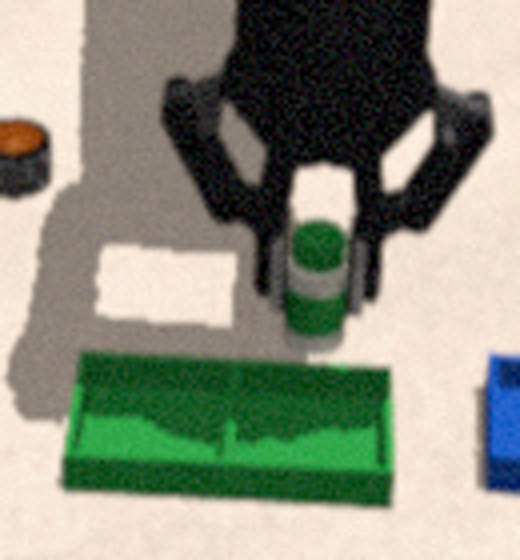

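Green hangs over the right bay (bottom at crop (313,345)); I lower it.

Call:
step_arm([
  {"travel":[0.005,0,-0.03],"angular":[0,0,0],"gripper":0.1},
  {"travel":[0.005,0,-0.06],"angular":[0,0,0],"gripper":0.1},
  {"travel":[0.005,0,-0.077],"angular":[0,0,0],"gripper":0.1},
  {"travel":[0.005,0,-0.077],"angular":[0,0,0],"gripper":0.1},
  {"travel":[0.005,0,-0.077],"angular":[0,0,0],"gripper":0.1},
])

```text
t: 21.5
tool_pos: [0.6442, 0.0465, 0.0285]
tool_rot: [-3.142, -0.0, 0.002]
contact_force: [0.1, -0.6, -0.1]
opening: 0.0248
grip_force: 24.6
```

Call:
step_arm([
  {"travel":[0,0,-0.004],"angular":[0,0,0],"gripper":0.1},
  {"travel":[0,0,-0.004],"angular":[0,0,0],"gripper":0.1},
])

```text
t: 21.7
tool_pos: [0.6449, 0.0465, 0.0273]
tool_rot: [3.142, 0.0, 0.001]
contact_force: [-0.4, 0.4, 1.1]
opening: 0.0247
grip_force: 24.6
```

Call:
step_arm([
  {"travel":[0,0,-0.0015],"angular":[0,0,0],"gripper":0.1},
  {"travel":[0,0,-0.0015],"angular":[0,0,0],"gripper":0.1},
])

```text
t: 21.9
tool_pos: [0.6446, 0.0466, 0.0262]
tool_rot: [-3.142, -0.0, -0.001]
contact_force: [0.6, 0.9, -1.2]
opening: 0.0247
grip_force: 24.6
```

Call:
step_arm([
  {"travel":[0,0,-0.004],"angular":[0,0,0],"gripper":0.1},
  {"travel":[0,0,-0.004],"angular":[0,0,0],"gripper":0.1},
])

```text
t: 22.1
tool_pos: [0.6443, 0.0466, 0.0232]
tool_rot: [-3.142, -0.0, 0.001]
contact_force: [-0.4, 0.1, -0.2]
opening: 0.0254
grip_force: 24.6
```

Call:
step_arm([
  {"travel":[0,0,-0.002],"angular":[0,0,0],"gripper":0.1},
  {"travel":[0,0,-0.002],"angular":[0,0,0],"gripper":0.1},
])

```text
t: 22.3
tool_pos: [0.6443, 0.0466, 0.022]
tool_rot: [-3.142, -0.0, 0.001]
contact_force: [-0.3, -0.4, -0.5]
opening: 0.025
grip_force: 24.6
```

Call:
step_arm([
  {"travel":[0,0,-0.0015],"angular":[0,0,0],"gripper":0.1},
  {"travel":[0,0,-0.0015],"angular":[0,0,0],"gripper":0.1},
])

```text
t: 22.5
tool_pos: [0.6444, 0.0466, 0.0212]
tool_rot: [-3.142, -0.0, 0.0]
contact_force: [0.1, 0.6, -0.7]
opening: 0.0251
grip_force: 24.6
```

Call:
step_arm([
  {"travel":[0,0,-0.0015],"angular":[0,0,0],"gripper":0.1},
  {"travel":[0,0,-0.0015],"angular":[0,0,0],"gripper":0.1},
])

```text
t: 22.7
tool_pos: [0.6447, 0.0465, 0.0209]
tool_rot: [3.142, 0.0, 0.0]
contact_force: [-1.8, -1.1, 2.2]
opening: 0.025
grip_force: 24.8
```

Call:
step_arm([
  {"travel":[0,0,-0.001],"angular":[0,0,0],"gripper":0.1},
  {"travel":[0,0,-0.001],"angular":[0,0,0],"gripper":0.1},
])

```text
t: 22.9
tool_pos: [0.6447, 0.0466, 0.0209]
tool_rot: [3.142, 0.0, 0.0]
contact_force: [-2.4, -0.8, 5.5]
opening: 0.0249
grip_force: 25.1
```

Call:
step_arm([
  {"travel":[0,0,0],"angular":[0,0,0],"gripper":0.36},
  {"travel":[0,0,0],"angular":[0,0,0],"gripper":0.5},
  {"travel":[0,0,0],"angular":[0,0,0],"gripper":0.6},
  {"travel":[0,0,0],"angular":[0,0,0],"gripper":0.6},
  {"travel":[0,0,0],"angular":[0,0,0],"gripper":0.6},
  {"travel":[0,0,0.05],"angular":[0,0,0],"gripper":0.7},
  {"travel":[0,0,0.12],"angular":[0,0,0],"gripper":1},
  {"travel":[0,0,0.2],"angular":[0,0,0],"gripper":1},
  {"travel":[0,0,0.2],"angular":[0,0,0],"gripper":1},
  {"travel":[0,0,0.2],"angular":[0,0,0],"gripper":1},
])

```text
t: 23.9
tool_pos: [0.6458, 0.0466, 0.1422]
tool_rot: [3.141, 0.0, 0.007]
contact_force: [-0.3, 0.5, -0.6]
opening: 0.0855
grip_force: 0.0
```

Call:
step_arm([
  {"travel":[-0.34,-0.257,0],"angular":[0,0,0],"gripper":1},
  {"travel":[-0.34,-0.257,0],"angular":[0,0,0],"gripper":1},
  {"travel":[-0.34,-0.257,0],"angular":[0,0,0],"gripper":1},
  {"travel":[-0.34,-0.257,0],"angular":[0,0,0],"gripper":1},
  {"travel":[-0.34,-0.257,0],"angular":[0,0,0],"gripper":1},
  {"travel":[-0.34,-0.257,-0.05],"angular":[0,0,0],"gripper":1},
  {"travel":[-0.34,-0.257,-0.12],"angular":[0,0,0],"gripper":1},
  {"travel":[-0.34,-0.257,-0.14],"angular":[0,0,0],"gripper":1},
  {"travel":[-0.34,-0.257,-0.14],"angular":[0,0,0],"gripper":1},
  {"travel":[-0.34,-0.257,-0.14],"angular":[0,0,0],"gripper":1},
])

```text
t: 24.9
tool_pos: [0.4408, -0.1075, 0.0562]
tool_rot: [-3.141, -0.001, 0.001]
contact_force: [-0.1, -0.1, 0.6]
opening: 0.085
grip_force: 0.0
```

```bash
python3 look.py scene d1 220 170 200 150 4
```

```text
[ 0.4408 -0.1075  0.0562] [-3.1414e+00 -1.1000e-03  6.0000e-04] 24.9 0.08498471803298602 0.0 [-0.0602723  -0.10661267  0.57505815]
```

View pics/d1.png

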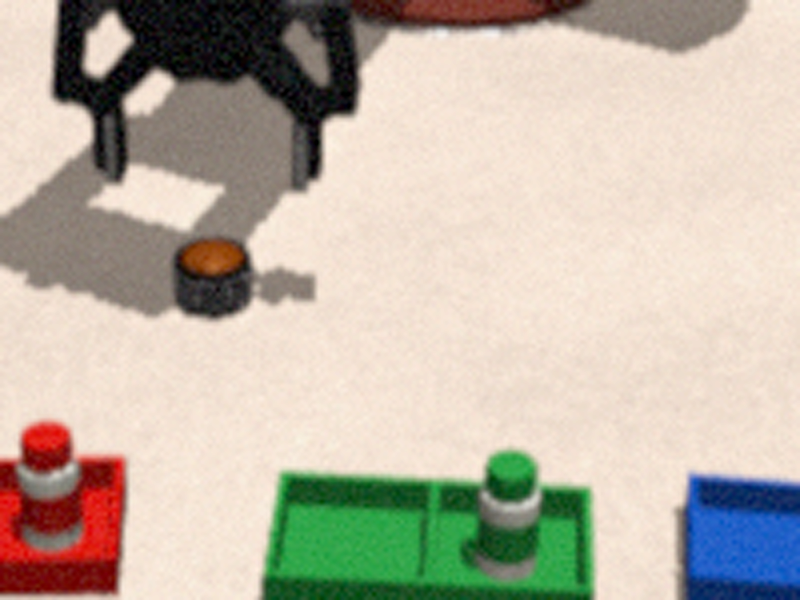

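Green stands upright in the right bay (base at crop (507,570)). The fingers straddle the lens, with their midpoint at crop x 210 and the lens at 213.

Call:
step_arm([
  {"travel":[0,0.001,-0.03],"angular":[0,0,0],"gripper":1},
  {"travel":[0,0.001,-0.06],"angular":[0,0,0],"gripper":1},
  {"travel":[0,0.001,-0.08],"angular":[0,0,0],"gripper":1},
  {"travel":[0,0.001,-0.08],"angular":[0,0,0],"gripper":1},
  {"travel":[0,0.001,-0.08],"angular":[0,0,0],"gripper":0.7},
  {"travel":[0,0.001,-0.08],"angular":[0,0,0],"gripper":0.5},
  {"travel":[0,0.001,-0.08],"angular":[0,0,0],"gripper":0.3},
  {"travel":[0,0.001,-0.08],"angular":[0,0,0],"gripper":0.3},
  {"travel":[0,0.001,-0.08],"angular":[0,0,0],"gripper":0.3},
  {"travel":[0,0.001,-0.08],"angular":[0,0,0],"gripper":0.3},
], squeeze=30)

```text
t: 25.95
tool_pos: [0.4414, -0.1074, 0.009]
tool_rot: [3.141, 0.0, 0.003]
contact_force: [-1.1, 1.2, 6.3]
opening: 0.0389
grip_force: 30.2
```

Call:
step_arm([
  {"travel":[0,0,0],"angular":[0,0,0],"gripper":0.2},
  {"travel":[0,0,0],"angular":[0,0,0],"gripper":0.2},
])

```text
t: 26.15
tool_pos: [0.4414, -0.1074, 0.009]
tool_rot: [3.141, 0.0, 0.003]
contact_force: [-1.0, 0.6, 6.1]
opening: 0.0384
grip_force: 30.2
```

Call:
step_arm([
  {"travel":[0,0,0.01],"angular":[0,0,0],"gripper":0.2},
  {"travel":[0,0,0.03],"angular":[0,0,0],"gripper":0.2},
  {"travel":[0,0,0.08],"angular":[0,0,0],"gripper":0.2},
  {"travel":[0,0,0.15],"angular":[0,0,0],"gripper":0.2},
  {"travel":[0,0,0.2],"angular":[0,0,0],"gripper":0.2},
  {"travel":[0,0,0.2],"angular":[0,0,0],"gripper":0.2},
])

```text
t: 26.75
tool_pos: [0.4438, -0.1084, 0.1342]
tool_rot: [3.137, 0.0, 0.016]
contact_force: [0.6, -0.5, -0.6]
opening: 0.0391
grip_force: 30.4
```

Call:
step_arm([
  {"travel":[0.04,0.06,0],"angular":[0,0,0],"gripper":0.2},
  {"travel":[0.32,0.498,0],"angular":[0,0,-0.067],"gripper":0.2},
  {"travel":[0.32,0.498,0],"angular":[0,0,-0.067],"gripper":0.2},
  {"travel":[0.32,0.498,0],"angular":[0,0,-0.067],"gripper":0.2},
  {"travel":[0.32,0.498,0],"angular":[0,0,-0.067],"gripper":0.2},
  {"travel":[0.32,0.498,0],"angular":[0,0,-0.067],"gripper":0.2},
  {"travel":[0.32,0.498,0],"angular":[0,0,-0.067],"gripper":0.2},
  {"travel":[0.32,0.498,0],"angular":[0,0,-0.067],"gripper":0.2},
  {"travel":[0.32,0.498,0],"angular":[0,0,-0.067],"gripper":0.2},
  {"travel":[0.32,0.498,0],"angular":[0,0,-0.067],"gripper":0.2},
])

```text
t: 27.75
tool_pos: [0.6314, 0.1909, 0.1268]
tool_rot: [3.139, -0.083, -0.003]
contact_force: [-0.4, -0.1, -0.6]
opening: 0.0385
grip_force: 30.5
```

Call:
step_arm([
  {"travel":[0,0,-0.05],"angular":[0,0,0],"gripper":0.2},
  {"travel":[0,0,-0.1],"angular":[0,0,0],"gripper":0.2},
  {"travel":[0,0,-0.12],"angular":[0,0,0],"gripper":0.2},
  {"travel":[0,0,-0.12],"angular":[0,0,0],"gripper":0.2},
  {"travel":[0,0,-0.12],"angular":[0,0,0],"gripper":0.2},
])

```text
t: 28.25
tool_pos: [0.6328, 0.1911, 0.0569]
tool_rot: [-3.14, 0.084, -0.001]
contact_force: [1.2, 0.6, 0.2]
opening: 0.0389
grip_force: 30.5
```

```bash
python3 look.py scene d2 360 200 140 140 4
```

```text
[0.6328 0.1911 0.0569] [-3.1404e+00  8.3900e-02 -1.4000e-03] 28.25 0.03891759201614145 30.542417764663696 [1.19761062 0.61971395 0.24755949]
```

View pics/d2.png

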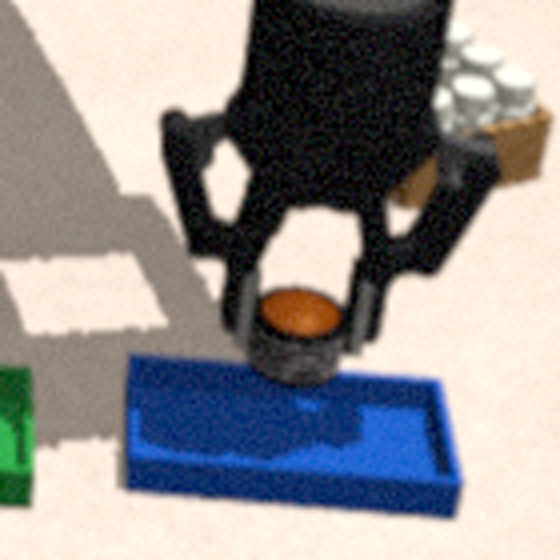

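The lens, glass up, hangs level over the blue tray (crop (297,335)), with the fingers along the tray's long side.

Call:
step_arm([
  {"travel":[0,0,-0.025],"angular":[0,0,0],"gripper":0.2},
  {"travel":[0,0,-0.05],"angular":[0,0,0],"gripper":0.2},
  {"travel":[0,0,-0.064],"angular":[0,0,0],"gripper":0.2},
  {"travel":[0,0,-0.064],"angular":[0,0,0],"gripper":0.2},
  {"travel":[0,0,-0.064],"angular":[0,0,0],"gripper":0.2},
])

```text
t: 28.8
tool_pos: [0.6321, 0.1918, 0.0168]
tool_rot: [3.14, -0.082, -0.002]
contact_force: [-0.3, 0.3, -0.8]
opening: 0.0385
grip_force: 30.5
```

Call:
step_arm([
  {"travel":[0,0,-0.0035],"angular":[0,0,0],"gripper":0.2},
  {"travel":[0,0,-0.0035],"angular":[0,0,0],"gripper":0.2},
])

```text
t: 29.0
tool_pos: [0.6328, 0.1919, 0.0157]
tool_rot: [-3.14, 0.082, -0.001]
contact_force: [-0.2, 0.2, -1.6]
opening: 0.0391
grip_force: 30.5
```

Call:
step_arm([
  {"travel":[0,0,-0.0015],"angular":[0,0,0],"gripper":0.2},
  {"travel":[0,0,-0.0015],"angular":[0,0,0],"gripper":0.2},
])

```text
t: 29.2
tool_pos: [0.6326, 0.1918, 0.0147]
tool_rot: [-3.14, 0.082, -0.001]
contact_force: [-0.5, 0.1, -0.7]
opening: 0.0386
grip_force: 30.5
```

Call:
step_arm([
  {"travel":[0,0,-0.0015],"angular":[0,0,0],"gripper":0.2},
  {"travel":[0,0,-0.0015],"angular":[0,0,0],"gripper":0.2},
])

```text
t: 29.4
tool_pos: [0.6324, 0.1918, 0.0135]
tool_rot: [3.14, -0.082, -0.0]
contact_force: [0.2, -0.2, -0.7]
opening: 0.0386
grip_force: 30.5
```

Call:
step_arm([
  {"travel":[0,0,-0.0013],"angular":[0,0,0],"gripper":0.2},
  {"travel":[0,0,-0.0013],"angular":[0,0,0],"gripper":0.2},
])

```text
t: 29.6
tool_pos: [0.6326, 0.1918, 0.0131]
tool_rot: [-3.141, 0.082, -0.0]
contact_force: [-0.4, 0.2, 1.4]
opening: 0.0391
grip_force: 30.8
```

Call:
step_arm([
  {"travel":[0,0,-0.001],"angular":[0,0,0],"gripper":0.2},
  {"travel":[0,0,-0.001],"angular":[0,0,0],"gripper":0.2},
])

```text
t: 29.8
tool_pos: [0.6326, 0.1918, 0.0131]
tool_rot: [3.14, -0.082, -0.0]
contact_force: [-3.5, -0.6, 4.8]
opening: 0.0388
grip_force: 31.1
```

Contact felt, so I release, rise and back off.

Call:
step_arm([
  {"travel":[0,0,0],"angular":[0,0,0],"gripper":0.52},
  {"travel":[0,0,0],"angular":[0,0,0],"gripper":0.6},
  {"travel":[0,0,0],"angular":[0,0,0],"gripper":0.7},
  {"travel":[0,0,0],"angular":[0,0,0],"gripper":0.7},
  {"travel":[0,0,0],"angular":[0,0,0],"gripper":0.7},
  {"travel":[0,0,0.03],"angular":[0,0,0],"gripper":0.7},
  {"travel":[0,0,0.1],"angular":[0,0,0],"gripper":0.7},
  {"travel":[0,0,0.2],"angular":[0,0,0],"gripper":0.7},
  {"travel":[0,0,0.3],"angular":[0,0,0],"gripper":0.7},
  {"travel":[0,0,0.3],"angular":[0,0,0],"gripper":0.7},
])

```text
t: 30.8
tool_pos: [0.6354, 0.1924, 0.2014]
tool_rot: [-3.138, 0.082, -0.018]
contact_force: [-0.3, 1.1, 0.1]
opening: 0.0601
grip_force: 0.0
```

Call:
step_arm([
  {"travel":[-0.35,-0.2,0],"angular":[0,0,0],"gripper":0.7},
  {"travel":[-0.35,-0.2,0],"angular":[0,0,0],"gripper":0.7},
  {"travel":[-0.35,-0.2,0],"angular":[0,0,0],"gripper":0.7},
  {"travel":[-0.35,-0.2,0],"angular":[0,0,0],"gripper":0.7},
  {"travel":[-0.35,-0.2,0],"angular":[0,0,0],"gripper":0.7},
  {"travel":[-0.35,-0.2,0],"angular":[0,0,0],"gripper":0.7},
  {"travel":[-0.35,-0.2,0],"angular":[0,0,0],"gripper":0.7},
  {"travel":[-0.35,-0.2,0],"angular":[0,0,0],"gripper":0.7},
])

```text
t: 31.6
tool_pos: [0.4235, 0.072, 0.1936]
tool_rot: [-3.14, 0.082, -0.004]
contact_force: [0.5, -0.6, -0.4]
opening: 0.0595
grip_force: 0.0
```

```bash
python3 look.py top e1 150 120 360 230 2.2
python3 - <<'E'
from h import *
from station import ctrl
S=ctrl.get_image('scene');T=pickle.load(open('e1.pkl','rb'))
for n,d in(('s',S),('t',T)):
    for c in('red','green','amber'):
        for b in blobs(d,c,25)[0]: print(n,c,b)
cv2.imwrite('pics/e2.png',cv2.convertScaleAbs(cv2.resize(S['img'][140:340,140:520],None,fx=2,fy=2,interpolation=cv2.INTER_CUBIC),alpha=1.8)[:,:,::-1])
E
```

```text
[0.4235 0.072  0.1936] [-3.1403  0.0821 -0.0037] 31.6 0.05948641778626746 0.0 [ 0.45612982 -0.60791347 -0.3975745 ]
s red ([179, 259, 12, 7, 61], [184.7, 261.7])
s red ([226, 276, 11, 7, 60], [231.0, 279.0])
s red ([167, 285, 84, 27, 848], [212.3, 301.6])
s green ([342, 283, 12, 12, 93], [347.6, 287.9])
s green ([286, 289, 82, 37, 2061], [324.6, 307.0])
s amber ([343, 167, 9, 7, 28], [346.7, 170.3])
s amber ([424, 294, 17, 10, 136], [431.9, 298.3])
t red ([371, 160, 65, 39, 1516], [401.0, 180.1])
t green ([282, 166, 61, 33, 1909], [312.3, 181.6])
t amber ([224, 180, 14, 14, 156], [230.8, 186.7])
t amber ([453, 278, 24, 32, 288], [460.8, 290.9])
```

View pics/e1.png

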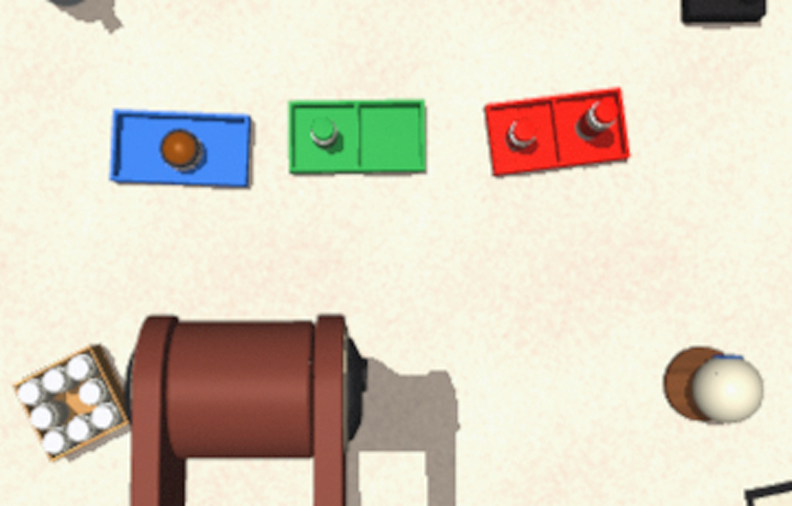

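View pics/e2.png

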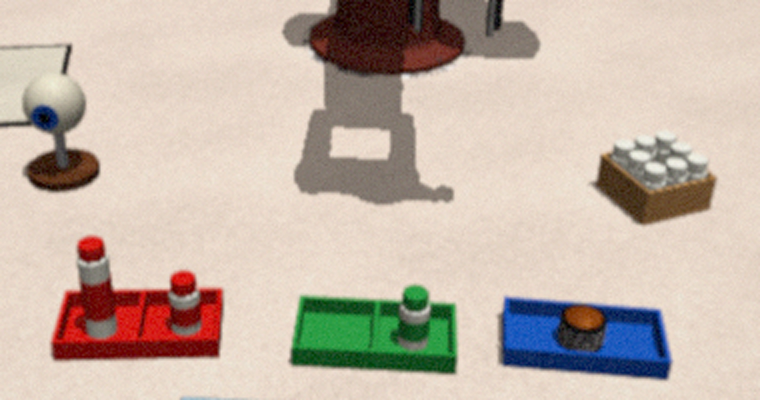

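Both views show every item standing in its tray: the red bottles at e2 (97,290) and (184,305), green at (414,318), and the lens glass up at (582,325). The eye and the stock bottles are where they started. The robot touches nothing, so I hand the job in.

```bash
python3 -c "
from station import ctrl
print(ctrl.finish_job())"
```

```text
the job is handed in; nothing more can be done
None
```

The job is handed in at about 32 s: both red bottles stand in the red tray, green in the green tray, the lens lies glass side up in the blue tray, and the model eye looks undisturbed in the last pictures; I viewed 15 pictures, one over the limit of 14.

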